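# Shut the latched organiser drawer by its rocker tab

### The arm

A 7-joint arm with a two-finger parallel gripper is mounted at the origin on the work surface. World frame = base frame: x ahead of the robot, y to its left, z up, the work surface at z = 0. Lengths are in m, angles in rad, forces in N, time in s.
With the tool pointing down it reaches from about 0.425 to 0.925 m from the base axis. Payload 6.8 kg.
Tool frame: the origin (TCP) lies at the very end of the fingers, on their centre line; the grasp point (between the pads) lies 19 mm behind it (r.tcp_to_grasp is the distance from the TCP to the grasp point, in m); z points along the fingers, y is the line along which they close (so a half turn about z gives the same grasp; the last joint's range is limited). The gripper opens to 85 mm and grips with 20 to 120 N. Pads are 22 mm wide; open, the fingers measure 114 mm over their backs; the gripper's body (76 mm by 85 mm) begins 54 mm behind the grasp point. The pads swing forward as they close: fully open they stand 13 mm farther back than shut.
Start: joints at [-1.223, 0.477, 0.022, 1.555, -0.011, 1.109, -0.083], TCP at [0.297, 0.606, 0.231] pointing down, gripper open.
Joint ranges: [-2.96, 2.96], [-0.34, 2.1], [-1.41, 1.46], [0.24, 2.44], [-1.37, 4.51], [0.17, 1.92], [-2.96, 2.96]. Speed limits (rad/s): [2.39, 2.39, 3.14, 3.14, 3.14, 3.14, 3.14].

### API

Orientations are given as a rotation vector (axis times angle).
In Python, from bench import r gives the robot as it stands.
- The arm moves only by the tool step_arm, never from a script. Its argument "moves" is a list of rows, each a list of 7 numbers: the shift along the tool's x, y, z in mm, then the turn, a rotation vector about the tool's x, y, z in rad, then the finger opening in mm, from 0 to 85.4. A call has 1 to 8 rows; each row is the pose to reach, as a shift and turn from the pose commanded when the call began, along the tool's axes at that moment; what a row does not reach only later rows make up. A row lasts 1/10 s, in which the tool goes at most 50 mm and 8.59 degrees, less where a joint would pass 70% of its speed; a pose out of reach is approached as far as the arm can. A call with a gripper value outside its range is refused whole. The fingers move at their own pace and stop on an object; "grip_force" is the grip in N (left out, the last holds). Time passes only in rows, so rows that repeat a pose let the fingers close. It gives the time, the measured TCP pose, the force, the opening and the grip force at its end, in the units of the state.
- r.get_obs(): the state, without advancing time (a new reading comes with each control period).
- r.grab_frame(name): name is "scene" or "top"; returns a dict with "image" (384x512x3 uint8, red, green, blue), "depth" (384x512 float32, m along the optical axis (not along the pixel's ray), 0 where there is no reading), "mtx" (3x3 intrinsics, pixels), "k1" (the pictures are not rectified: a ray, as slopes to the right and down, at radius r is drawn at 1 + k1 r^2 times it, then the intrinsics apply), "rvec" (rotation vector, rad) and "tvec" (3), from world to camera coordinates, as OpenCV has them. Camera axes: x right, y down, z forward; pixel columns grow to the right and rows downward; lengths in m; the calibration is good to about 2 mm. A picture is of the moment at which its call begins.
- r.hand_in(): hands the job in; it is judged then, once.
The state is a dict: "clock": time; "joints": joint angles; "qvel": joint speeds; "tau": joint torques, N m; "tcp_pos": TCP position; "orientation": TCP orientation; "contact_force": force on the tool from outside, world axes, zero at the start; "moment": the same for the moment, N m; "grip_width": finger opening in m; "gripper_force": force on a finger pad.
Only numpy, scipy, OpenCV 4.12 (cv2) and the standard library are available. Lean on these libraries where they do the work, as an engineer would, in place of code of your own. Each camera call takes 0.05 s, during which the arm holds its last target. There are 200 camera calls.

### The job

The upper drawer of the clear organiser stands open, held by its teal rocker tab. Press the tab's thumb pad down so that the hook at its other end tips up clear of the white keeper, keep it pressed while you push the drawer fully home, then let go so that the hook drops behind the keeper. Be gentle, as the plastic cracks at about 17 newtons of force, and leave the other things where they are.

Things in the scene. Friction and masses are not known exactly. Their poses are not given: they have to be found in the camera images.
- organiser: clear plastic two-drawer organiser with white edges, 200 deep (x) x 220 wide (y) x 150 high, fixed to the slab. Origin: centre of its underside; its x axis points level from front to back, which is the way the drawer shuts; z up.
- guide_foot (a point): point on the organiser's top under the hook's guide: a white keeper block 37 long in x (organiser x -73 to -36) and a clear cover plate 80 x 80 over it, 35 above the keeper's top; the hook passes between with 2 to spare. The guide's height is unknown (keeper top 160 to 178 over the slab, cover top at most 217): how far to press differs each time and must be felt.
- drawer (a joint): how far the upper drawer is open, m: 0 fully home, range 0 to 0.068, starts at 0.058 to 0.066. It runs along the organiser's x axis with about 2 N of friction and stays where left; its home stop is hard. With the hook down it cannot shut: the hook meets the keeper's front face.
- tab (a joint): angle of the teal rocker tab, rad: 0 at rest, level; grows as the pad goes down and the hook up; range 0 to 0.36. Spring return: about 2 N at the pad's centre to start, plus 0.35 N per mm. The hook clears the keeper at 0.05 to 0.26 rad (pad down 3 to 15 mm, by guide height); some 1.5 mm further the hook meets the cover, a stop felt as a steep rise of force; it may slide along it.
- hinge (a point): the tab's hinge axis (along y) on the drawer, 58 behind the pad's centre in x and 185 over the slab; the hook is 85 behind it
- pad (a point): centre of the upper face of the tab's thumb pad, a teal plate 44 long (x) x 50 wide x 6 thick in front of the drawer, level and 188 over the slab at rest, free below. Axes of the tab: x from pad to hook, z up. On its far (+x) edge stands a wall rising 12 above the pad, near face 22 from this point, for a fingertip to push against; friction on the pad also drives the drawer.
- hook (a point): middle of the lower end of the hook, a tooth 8 long in x, 16 wide and reaching 26 below the tab's arm; 156 over the slab at rest. With the drawer home and the tab at rest it is down behind the keeper.
- plug: bystander: purple silicone drain plug, 54 diameter x 42 high, standing on the back part of the organiser's top; origin at the centre of its underside
- nozzle: bystander: aluminium spray nozzle lying down, 125 x 36 x 37 high, origin under its middle
- brush: bystander: bamboo brush 130 x 50 x 38 high, bristles down, origin under its middle
- soap_tray: bystander: white ceramic tray 130 x 90 x 22 high with a green soap, origin under its middle
- bottle: bystander: pale bottle, 60 diameter x 170 high, origin under its middle
- cup: bystander: blue ceramic mug, 80 diameter x 90 high, origin under its middle

How it is judged:
On the way, in this order (a step that is already met when the one before it is completed fails the run):
1. the pad is pressed, with the drawer still out, so that the hook tips up (value of joint tab above 0.035 rad and value of joint drawer above 0.045 m), for 0.2 s.
2. the drawer is fully home (within 4 mm) with the tab still held down (value of joint tab above 0.03 rad and value of joint drawer below 0.004 m), for 0.1 s.
At the end, for the whole second after the job is handed in: the drawer is home within 4 mm and at rest, and the tab is back at rest (under 0.02 rad) with its hook down behind the keeper (value of joint drawer below 0.004 m and value of joint tab below 0.02 rad and x of hook in the frame of organiser above -0.036 m and velocity of joint drawer below 0.01 m/s); the robot touches nothing.
It fails at once if the robot loads the organiser, its drawer or its tab with more than 17 N (contact force between any of the fingers, the arm and organiser above 17 N).
It fails at once if another thing is shifted by more than 15 mm (distance of any of plug, nozzle, brush, soap_tray, bottle, cup from where it was at the start of the episode above 0.015 m).
It also fails if it takes over 72 s, if anything falls off the work surface, if the arm or the gripper's body presses on something with over 40 N, if the wrist force passes 120 N, or if a joint passes its speed limit or range.

## Working session

There is one attempt and no reset: what is moved stays moved. The work goes in short steps, Python scripts to look and compute and a tool call to move; the robot and the scene stay as the last step left them, time stands still between calls to the robot, and variables do not carry over. Pictures are saved under pics/ and viewed, at most 10 in all, crops included, and the job is handed in when it is done.

Besides the shell and the picture viewer there is one more tool, called after "Request:" as name(argument=value, ...), one argument or row to a line, values as JSON. step_arm: Moves the arm, as the interface text tells. Its arguments: {"type":"object","properties":{"moves":{"type":"array","items":{"type":"array","items":{"type":"number"}}},"grip_force":{"type":"number"}},"required":["moves"]}

```bash
mkdir -p pics; cat > h.py <<'E'
import numpy as np, cv2
from bench import r
def pts(f):
    h,w=f['depth'].shape
    u,v=np.meshgrid(np.arange(w),np.arange(h))
    K=np.array(f['mtx'])
    k=np.array([f['k1'],0,0,0],float)
    n=cv2.undistortPoints(np.stack([u,v],-1).reshape(-1,1,2).astype(float),K,k).reshape(h,w,2)
    z=f['depth'][...,None]
    R=cv2.Rodrigues(np.array(f['rvec'],float))[0]
    return (np.concatenate([n*z,z],-1)-np.array(f['tvec']).ravel())@R, n
def ray_plane(f,n,z):
    R=cv2.Rodrigues(np.array(f['rvec'],float))[0]
    c=-R.T@np.array(f['tvec']).ravel()
    d=np.concatenate([n,np.ones(n.shape[:-1]+(1,))],-1)@R
    return c+d*((z-c[2])/d[...,2])[...,None]
def teal(f):
    hsv=cv2.cvtColor(f['image'],cv2.COLOR_RGB2HSV)
    return cv2.inRange(hsv,(80,90,50),(98,255,255))
E
cat > a.py <<'E'
from h import *
for nme in('scene','top'):
    f=r.grab_frame(nme); cv2.imwrite(f'pics/{nme}0.png',f['image'][...,::-1])
    P,n=pts(f); m=teal(f)
    c,l,s,ce=cv2.connectedComponentsWithStats(m)
    for i in range(1,c):
        if s[i,4]>40:
            q=P[(l==i)&(f['depth']>0)]; print(nme,s[i],ce[i].round(),np.percentile(q,[3,50,97],axis=0).round(3).tolist() if len(q) else None)
o=r.get_obs();print(o['tcp_pos'],o['orientation'],o['contact_force'],o['grip_width'],o['clock'])
E
python3 a.py
```

```text
scene [233 138  31  23 198] [250. 148.] [[0.438, -0.159, 0.183], [0.48, -0.137, 0.188], [0.568, -0.117, 0.199]]
top [284 181  18  57 480] [291. 217.] [[0.438, -0.159, 0.183], [0.474, -0.137, 0.187], [0.585, -0.116, 0.197]]
[0.29690658 0.6056112  0.23045672] [-7.09719743e-01 -3.06010327e+00  2.46211471e-03] [-0.81038495 -0.14249882  0.69939657] 0.08539792634432469 0.1
```

View pics/scene0.png

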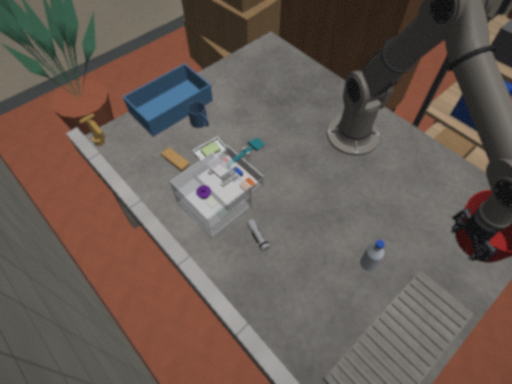

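View pics/top0.png

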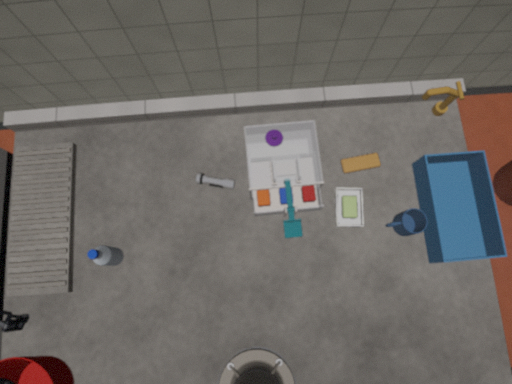

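```bash
cat > b.py <<'E'
from h import *
f=r.grab_frame('top'); P,n=pts(f); m=teal(f)>0
q=P[m&(f['depth']>0)]
# axis from arm: PCA of all teal, and pad only
pad=q[(q[:,2]<0.193)]; 
print(len(q)); 
W=ray_plane(f,n,0.188)
v,u=np.nonzero(m)
for row in range(v.min(),v.max()+1,2):
    uu=u[v==row]
    if len(uu): print(row,uu.min(),uu.max(),W[row,uu.min()].round(3),W[row,uu.max()].round(3),P[row,int(np.median(uu))].round(3))
cnt=max(cv2.findContours(m.astype(np.uint8),0,2)[0],key=cv2.contourArea)
E
python3 b.py
```

```text
474
181 286 288 [ 0.594 -0.133  0.188] [ 0.594 -0.138  0.188] [ 0.593 -0.135  0.189]
183 285 289 [ 0.588 -0.129  0.188] [ 0.587 -0.141  0.188] [ 0.588 -0.135  0.189]
185 286 289 [ 0.582 -0.131  0.188] [ 0.582 -0.14   0.188] [ 0.583 -0.135  0.186]
187 286 290 [ 0.576 -0.131  0.188] [ 0.576 -0.142  0.188] [ 0.576 -0.136  0.189]
189 286 290 [ 0.571 -0.13   0.188] [ 0.57  -0.142  0.188] [ 0.571 -0.136  0.186]
191 286 290 [ 0.565 -0.13   0.188] [ 0.564 -0.141  0.188] [ 0.565 -0.136  0.185]
193 287 290 [ 0.559 -0.132  0.188] [ 0.558 -0.141  0.188] [ 0.559 -0.135  0.187]
195 287 291 [ 0.553 -0.131  0.188] [ 0.552 -0.143  0.188] [ 0.553 -0.137  0.185]
197 287 291 [ 0.547 -0.131  0.188] [ 0.546 -0.142  0.188] [ 0.547 -0.137  0.185]
199 287 291 [ 0.542 -0.13   0.188] [ 0.541 -0.142  0.188] [ 0.541 -0.136  0.19 ]
201 288 291 [ 0.536 -0.133  0.188] [ 0.535 -0.141  0.188] [ 0.536 -0.136  0.186]
203 287 291 [ 0.53  -0.129  0.188] [ 0.529 -0.141  0.188] [ 0.53  -0.135  0.189]
205 288 291 [ 0.524 -0.132  0.188] [ 0.523 -0.14   0.188] [ 0.524 -0.134  0.189]
207 288 292 [ 0.518 -0.131  0.188] [ 0.518 
[... 552 characters left out ...]
0.188] [ 0.476 -0.161  0.188] [ 0.478 -0.138  0.186]
223 284 300 [ 0.474 -0.116  0.188] [ 0.471 -0.16   0.188] [ 0.473 -0.138  0.184]
225 284 300 [ 0.469 -0.115  0.188] [ 0.465 -0.159  0.188] [ 0.467 -0.137  0.186]
227 284 300 [ 0.463 -0.114  0.188] [ 0.46  -0.159  0.188] [ 0.461 -0.136  0.19 ]
229 284 301 [ 0.458 -0.114  0.188] [ 0.454 -0.161  0.188] [ 0.456 -0.136  0.187]
231 285 301 [ 0.452 -0.116  0.188] [ 0.448 -0.16   0.188] [ 0.45  -0.139  0.186]
233 285 301 [ 0.446 -0.116  0.188] [ 0.443 -0.16   0.188] [ 0.445 -0.138  0.185]
235 285 301 [ 0.441 -0.115  0.188] [ 0.437 -0.159  0.188] [ 0.439 -0.137  0.188]
237 286 288 [ 0.435 -0.117  0.188] [ 0.435 -0.123  0.188] [ 0.435 -0.12   0.184]
```

The scene view shows the organiser at about (215,190) and the bottle at (376,250). The top view shows the pad at (292,228), the arm running up to (287,181), and the guide at about (286,172). The pad is near (0.459,-0.138,0.187), which matches its stated height of 0.188 and is within reach. Next I'll find the yaw and work out the approach.

```bash
cat >> h.py <<'E'
from scipy.spatial.transform import Rotation as Ro
def go(pos,yaw,tilt):
    o=r.get_obs(); R=Ro.from_rotvec(o['orientation'])
    ex=np.array([np.cos(yaw),np.sin(yaw),0]); up=np.array([0,0,1.]); ey=np.cross(up,ex)
    z=np.sin(tilt)*ex-np.cos(tilt)*up; x=np.cross(ey,z)
    T=Ro.from_matrix(np.stack([x,ey,z],1))
    print('tcp',o['tcp_pos'].round(4) if hasattr(o['tcp_pos'],'round') else o['tcp_pos'],'F',np.round(o['contact_force'],2),'t',o['clock'])
    print('shift mm',(R.inv().apply(np.array(pos)-o['tcp_pos'])*1000).round(1),'turn',(R.inv()*T).as_rotvec().round(4))
E
cat > c.py <<'E'
from h import *
f=r.grab_frame('top'); P,n=pts(f); m=teal(f)>0
W=ray_plane(f,n,0.188); 
p=W[m&(P[...,0]<.474)][:,:2]; (c,s,a)=cv2.minAreaRect((p*1000).astype(np.float32)); print('pad',c,s,a)
arm=m&(P[...,0]>.495); print('arm slope',np.polyfit(W[arm][:,0],W[arm][:,1],1))
g=f['image'].astype(int); w=(g.min(2)>150)&(P[...,2]>.12)&(P[...,0]>.45)&(P[...,0]<.85)&(abs(P[...,1]+.12)<.2)
w=cv2.morphologyEx(w.astype(np.uint8),cv2.MORPH_OPEN,np.ones((2,2)))
V=ray_plane(f,n,0.15)[w>0][:,:2]; print('org',cv2.minAreaRect((V*1000).astype(np.float32)))
go([.47,-.1,.30],.03,0.0)
cv2.imwrite('pics/crop.png',cv2.resize(f['image'][110:250,230:340,::-1],None,fx=4,fy=4,interpolation=cv2.INTER_CUBIC))
E
python3 c.py
```

```text
pad (505.2839660644531, -135.58633422851562) (141.3209228515625, 46.954307556152344) 2.2130820751190186
arm slope [ 0.0217647  -0.14813113]
org ((648.96875, -138.53091430664062), (270.3768005371094, 218.96798706054688), 0.5879248976707458)
tcp [0.297  0.6058 0.2307] F [-0.21  0.75  0.05] t 0.2
shift mm [-466.  -557.6  -68.6] turn [-1.100e-03 -2.000e-04 -4.859e-01]
```

View pics/crop.png

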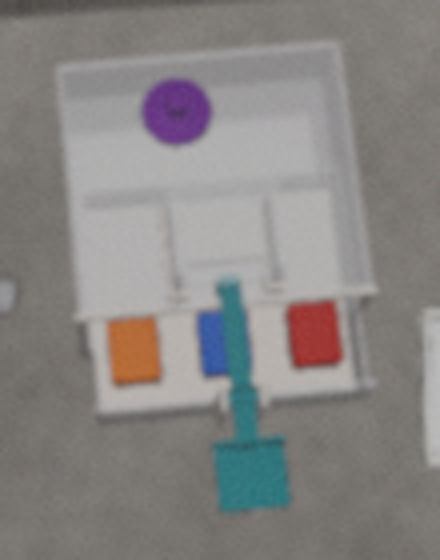

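The crop shows the guide cover ahead of the hook end at (228,285) and the pad at (252,475) with its wall at (250,440). Yaw is about 0.024, and nothing blocks the approach.

Request:
step_arm(
  moves=[
    [0,0,-35,0,0,0,0],
    [-20,-20,-69,0,0,-0.06,0],
    [-50,-55,-69,0,0,-0.12,0],
    [-80,-93,-69,0,0,-0.18,0],
    [-110,-130,-69,0,0,-0.24,0],
    [-140,-167,-69,0,0,-0.3,0],
    [-170,-203,-69,0,0,-0.36,0],
    [-200,-239,-69,0,0,-0.42,0],
  ],
  grip_force=20,
)

```text
clock: 1.0
tcp_pos: [0.3716, 0.3014, 0.3003]
orientation: [0.053, 3.141, 0.0]
contact_force: [-0.0, 0.4, -1.0]
grip_width: 0.0001
gripper_force: 0.0
```

```bash
python3 -c "
from h import *
go([.44,-.138,.26],.025,0.25)"
```

```text
tcp [0.3716 0.3014 0.3003] F [-0.03  0.4  -0.95] t 1.0
shift mm [ -83.1 -436.8   40.2] turn [-0.0071 -0.2499 -0.0582]
```

Request:
step_arm(
  moves=[
    [-30,-40,0,0,0,-0.03,0],
    [-60,-80,0,0,0,-0.058,0],
    [-90,-125,0,0,0,-0.058,0],
    [-105,-170,0,0,0,-0.058,0],
    [-110,-215,0,0,0,-0.058,0],
    [-110,-260,0,0,0,-0.058,0],
    [-110,-305,0,0,0,-0.058,0],
    [-105,-350,0,0,0,-0.058,0],
  ],
)

```text
clock: 1.8
tcp_pos: [0.4637, -0.0519, 0.3004]
orientation: [-0.035, 3.141, 0.0]
contact_force: [1.1, -0.1, -0.3]
grip_width: -0.0002
gripper_force: 0.0
```

```bash
python3 -c "
from h import *
go([.46,-.138,.23],.025,0.25)"
```

```text
tcp [ 0.4637 -0.0519  0.3004] F [ 1.08 -0.12 -0.27] t 1.8
shift mm [  5.7 -86.   70.4] turn [-0.0003 -0.2495 -0.0029]
```

Request:
step_arm(
  moves=[
    [6,-40,10,0,-0.06,0,0],
    [6,-86,30,0,-0.12,0,0],
    [6,-86,45,0,-0.19,-0.003,0],
    [6,-86,60,0,-0.25,-0.003,0],
    [6,-86,65,0,-0.25,-0.003,0],
    [6,-86,70,0,-0.25,-0.003,0],
    [6,-86,70,0,-0.25,-0.003,0],
  ],
)

```text
clock: 2.5
tcp_pos: [0.4606, -0.1358, 0.2304]
orientation: [-0.038, 2.892, 0.004]
contact_force: [0.4, 0.4, -0.3]
grip_width: -0.0002
gripper_force: 0.0
```

```bash
cat > d.py <<'E'
from h import *
o=r.get_obs()
R=Ro.from_rotvec(o['orientation']).as_matrix(); print(R.round(3),o['joints'],o['contact_force'])
go([.46,-.138,.20],.025,0.25)
f=r.grab_frame('top')
cv2.imwrite('pics/c2.png',cv2.resize(f['image'][160:270,240:350,::-1],None,fx=5,fy=5,interpolation=cv2.INTER_CUBIC))
E
python3 d.py
```

```text
[[-0.969 -0.026  0.247]
 [-0.026  1.     0.006]
 [-0.247 -0.001 -0.969]] [-0.29861529  0.01250359  0.50511062  2.19838546 -0.09746403  0.69166847
  1.87043822] [ 0.37263836  0.42394529 -0.33758527]
tcp [ 0.4606 -0.1358  0.2304] F [ 0.37  0.42 -0.34] t 2.5
shift mm [ 8.1 -2.2 29.4] turn [-0.0004 -0.0009  0.0014]
```

Request:
step_arm(
  moves=[
    [0.5,-1,10,0,0,0,0],
    [1,-2,20,0,0,0,0],
    [1.5,-2,28,0,0,0,0],
    [1.8,-2,33,0,0,0,0],
    [1.8,-2,33,0,0,0,0],
  ],
)

```text
clock: 3.05
tcp_pos: [0.4658, -0.138, 0.1968]
orientation: [-0.036, 2.893, 0.004]
contact_force: [0.6, 0.1, 0.6]
grip_width: 0.0001
gripper_force: 0.0
```

```bash
sed -i 's/c2.png/c3.png/' d.py; python3 d.py | tail -2; for i in 1 2 3; do :; done
```

```text
tcp [ 0.4658 -0.138   0.1968] F [0.62 0.08 0.65] t 3.05
shift mm [ 4.8  0.1 -4.5] turn [-0.0005 -0.0021  0.0002]
```

View pics/c3.png

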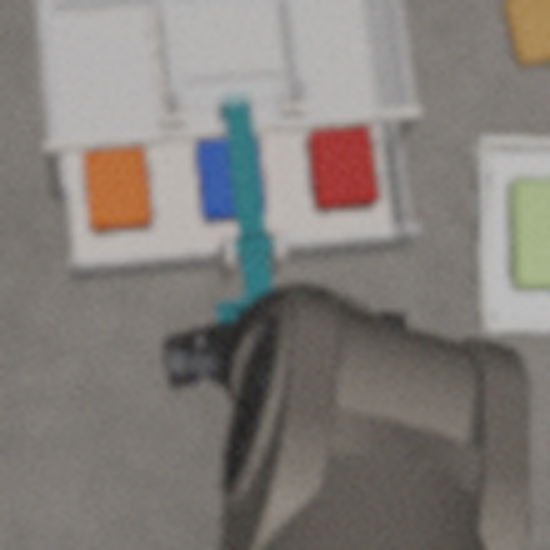

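The pad is hidden under the gripper, with its left corner at (230,310). The drawer and tab look undisturbed. Now I'll press by feel.

Request:
step_arm(
  moves=[
    [0.5,0,2,0,0,0,0],
    [1,0,4,0,0,0,0],
    [1.2,0,5,0,0,0,0],
    [1.5,0,6,0,0,0,0],
    [1.5,0,6,0,0,0,0],
    [1.5,0,6,0,0,0,0],
  ],
)

```text
clock: 3.7
tcp_pos: [0.4663, -0.138, 0.1917]
orientation: [-0.036, 2.891, 0.004]
contact_force: [0.3, 0.0, 0.6]
grip_width: -0.0001
gripper_force: 0.0
```

Request:
step_arm(
  moves=[
    [0.25,0,1,0,0,0,0],
    [0.25,0,1,0,0,0,0],
    [0.25,0,1,0,0,0,0],
  ],
)

```text
clock: 4.0
tcp_pos: [0.4663, -0.1381, 0.1906]
orientation: [-0.036, 2.891, 0.004]
contact_force: [1.1, 0.1, -0.4]
grip_width: -0.0002
gripper_force: 0.0
```

Request:
step_arm(
  moves=[
    [0.25,0,1,0,0,0,0],
    [0.25,0,1,0,0,0,0],
    [0.25,0,1,0,0,0,0],
  ],
)

```text
clock: 4.3
tcp_pos: [0.4664, -0.1381, 0.1898]
orientation: [-0.036, 2.891, 0.004]
contact_force: [-0.7, 0.3, 1.8]
grip_width: -0.0003
gripper_force: 1.0
```

Request:
step_arm(
  moves=[
    [0.25,0,1,0,0,0,0],
    [0.25,0,1,0,0,0,0],
    [0.25,0,1,0,0,0,0],
  ],
)

```text
clock: 4.6
tcp_pos: [0.4664, -0.1381, 0.1886]
orientation: [-0.036, 2.891, 0.004]
contact_force: [-0.5, 0.3, 3.2]
grip_width: 0.0001
gripper_force: 1.2
```

Request:
step_arm(
  moves=[
    [0.25,0,1,0,0,0,0],
    [0.25,0,1,0,0,0,0],
    [0.25,0,1,0,0,0,0],
  ],
)

```text
clock: 4.9
tcp_pos: [0.4664, -0.1381, 0.1876]
orientation: [-0.036, 2.891, 0.004]
contact_force: [-0.7, 1.2, 2.1]
grip_width: -0.0001
gripper_force: 1.4
```

Request:
step_arm(
  moves=[
    [0.25,0,1,0,0,0,0],
    [0.25,0,1,0,0,0,0],
    [0.25,0,1,0,0,0,0],
  ],
)

```text
clock: 5.2
tcp_pos: [0.4664, -0.1381, 0.1866]
orientation: [-0.036, 2.891, 0.004]
contact_force: [-0.2, 0.4, 3.3]
grip_width: 0.0004
gripper_force: 1.5
```

Request:
step_arm(
  moves=[
    [0.25,0,1,0,0,0,0],
    [0.25,0,1,0,0,0,0],
    [0.25,0,1,0,0,0,0],
  ],
)

```text
clock: 5.5
tcp_pos: [0.4664, -0.138, 0.1855]
orientation: [-0.036, 2.891, 0.004]
contact_force: [-0.8, 0.5, 3.2]
grip_width: -0.0
gripper_force: 1.7
```

Request:
step_arm(
  moves=[
    [0.25,0,1,0,0,0,0],
    [0.25,0,1,0,0,0,0],
    [0.25,0,1,0,0,0,0],
  ],
)

```text
clock: 5.8
tcp_pos: [0.4664, -0.1381, 0.1845]
orientation: [-0.036, 2.891, 0.004]
contact_force: [-0.9, -0.9, 3.7]
grip_width: 0.0
gripper_force: 1.9
```

Request:
step_arm(
  moves=[
    [0.25,0,1,0,0,0,0],
    [0.25,0,1,0,0,0,0],
    [0.25,0,1,0,0,0,0],
  ],
)

```text
clock: 6.1
tcp_pos: [0.4665, -0.138, 0.1835]
orientation: [-0.037, 2.891, 0.004]
contact_force: [-1.0, -0.4, 4.0]
grip_width: 0.0002
gripper_force: 2.1
```

Request:
step_arm(
  moves=[
    [0.25,0,1,0,0,0,0],
    [0.25,0,1,0,0,0,0],
    [0.25,0,1,0,0,0,0],
  ],
)

```text
clock: 6.4
tcp_pos: [0.4665, -0.138, 0.1825]
orientation: [-0.036, 2.891, 0.004]
contact_force: [0.3, -0.4, 4.8]
grip_width: 0.0
gripper_force: 2.2
```

Request:
step_arm(
  moves=[
    [0.25,0,1,0,0,0,0],
    [0.25,0,1,0,0,0,0],
    [0.25,0,1,0,0,0,0],
  ],
)

```text
clock: 6.7
tcp_pos: [0.4666, -0.1381, 0.1815]
orientation: [-0.036, 2.891, 0.004]
contact_force: [1.1, -0.8, 4.1]
grip_width: -0.0002
gripper_force: 2.4
```

Request:
step_arm(
  moves=[
    [0.25,0,1,0,0,0,0],
    [0.25,0,1,0,0,0,0],
    [0.25,0,1,0,0,0,0],
  ],
)

```text
clock: 7.0
tcp_pos: [0.4667, -0.138, 0.1805]
orientation: [-0.036, 2.891, 0.004]
contact_force: [0.3, -0.0, 6.1]
grip_width: 0.0005
gripper_force: 2.6
```

Request:
step_arm(
  moves=[
    [0.25,0,1,0,0,0,0],
    [0.25,0,1,0,0,0,0],
    [0.25,0,1,0,0,0,0],
  ],
)

```text
clock: 7.3
tcp_pos: [0.4668, -0.1381, 0.1796]
orientation: [-0.036, 2.891, 0.004]
contact_force: [0.6, 0.7, 5.2]
grip_width: -0.0001
gripper_force: 2.7
```

Request:
step_arm(
  moves=[
    [0.25,0,1,0,0,0,0],
    [0.25,0,1,0,0,0,0],
    [0.25,0,1,0,0,0,0],
  ],
)

```text
clock: 7.6
tcp_pos: [0.4669, -0.138, 0.1786]
orientation: [-0.037, 2.89, 0.004]
contact_force: [0.8, -0.5, 6.1]
grip_width: -0.0002
gripper_force: 2.9
```

Request:
step_arm(
  moves=[
    [0.25,0,1,0,0,0,0],
    [0.25,0,1,0,0,0,0],
    [0.25,0,1,0,0,0,0],
  ],
)

```text
clock: 7.9
tcp_pos: [0.467, -0.1381, 0.1777]
orientation: [-0.036, 2.89, 0.004]
contact_force: [-0.0, -0.2, 6.1]
grip_width: -0.0001
gripper_force: 3.1
```

Request:
step_arm(
  moves=[
    [0.25,0,1,0,0,0,0],
    [0.25,0,1,0,0,0,0],
    [0.25,0,1,0,0,0,0],
  ],
)

```text
clock: 8.2
tcp_pos: [0.4672, -0.1381, 0.1768]
orientation: [-0.037, 2.89, 0.004]
contact_force: [0.8, 0.9, 6.5]
grip_width: -0.0001
gripper_force: 3.3
```

Request:
step_arm(
  moves=[
    [0.25,0,1,0,0,0,0],
    [0.25,0,1,0,0,0,0],
    [0.25,0,1,0,0,0,0],
  ],
)

```text
clock: 8.5
tcp_pos: [0.4673, -0.1381, 0.1759]
orientation: [-0.036, 2.889, 0.004]
contact_force: [0.0, 1.0, 8.7]
grip_width: -0.0001
gripper_force: 3.9
```

Request:
step_arm(
  moves=[
    [0.12,0,0.5,0,0,0,0],
    [0.12,0,0.5,0,0,0,0],
    [0.12,0,0.5,0,0,0,0],
  ],
)

```text
clock: 8.8
tcp_pos: [0.4675, -0.1381, 0.1755]
orientation: [-0.037, 2.889, 0.004]
contact_force: [-0.8, 0.2, 8.8]
grip_width: 0.0001
gripper_force: 4.4
```

```bash
sed -i 's/c3.png/c4.png/' d.py; cat >> d.py <<'E'
P,n=pts(f); m=(teal(f)>0)&(f['depth']>0)&(P[...,2]>.16); q=P[m]
for a,b in zip(np.arange(.48,.60,.01),np.arange(.49,.61,.01)):
    s=q[(q[:,0]>=a)&(q[:,0]<b)]
    if len(s): print(a.round(2),len(s),np.median(s[:,2]).round(4))
print('max x',np.sort(q[:,0])[-3:])
E
python3 d.py|tail -14
```

```text
tcp [ 0.4675 -0.1381  0.1755] F [-0.77  0.17  8.84] t 8.8
shift mm [  1.1   0.3 -25.6] turn [-0.0004  0.0023  0.0003]
0.48 6 0.1802
0.49 20 0.1816
0.5 20 0.1843
0.51 18 0.1901
0.52 16 0.1898
0.53 16 0.1918
0.54 19 0.1949
0.55 19 0.1982
0.56 17 0.2005
0.57 15 0.2026
0.58 15 0.2046
max x [0.58927235 0.58945983 0.5897444 ]
```

The force now rises at about 2 N/mm, so the hook has met the cover. I'll ease off slightly and start pushing.

Request:
step_arm(
  moves=[
    [-0.17,0,-0.7,0,0,0,0],
    [-0.17,0,-0.7,0,0,0,0],
    [-1.1,0,-0.45,0,0,0,0],
    [-2.1,0,-0.2,0,0,0,0],
    [-3.1,0,0.05,0,0,0,0],
    [-4,0,0.3,0,0,0,0],
    [-4,0,0.3,0,0,0,0],
  ],
)

```text
clock: 9.55
tcp_pos: [0.4707, -0.138, 0.1758]
orientation: [-0.036, 2.891, 0.004]
contact_force: [-2.0, -0.4, 8.4]
grip_width: -0.0002
gripper_force: 4.2
```

```bash
python3 d.py|tail -14
```

```text
tcp [ 0.4707 -0.138   0.1758] F [-2.01 -0.41  8.41] t 9.55
shift mm [  4.4   0.3 -26.1] turn [-0.0003  0.0007  0.0001]
0.48 7 0.1892
0.49 18 0.1806
0.5 17 0.1833
0.51 20 0.1879
0.52 18 0.1892
0.53 17 0.1917
0.54 18 0.1941
0.55 19 0.1975
0.56 15 0.1996
0.57 16 0.2008
0.58 15 0.2048
max x [0.58867462 0.58956902 0.58968887]
```

Request:
step_arm(
  moves=[
    [-0.12,0,-0.5,0,0,0,0],
    [-1.1,0,-0.25,0,0,0,0],
    [-2.1,0,0,0,0,0,0],
    [-3,0,0.25,0,0,0,0],
    [-4,0,0.5,0,0,0,0],
    [-4,0,0.5,0,0,0,0],
  ],
)

```text
clock: 10.2
tcp_pos: [0.4745, -0.1379, 0.1761]
orientation: [-0.036, 2.891, 0.004]
contact_force: [-1.9, -0.8, 7.3]
grip_width: 0.0001
gripper_force: 3.8
```

```bash
cat > e.py <<'E'
from h import *
f=r.grab_frame('top'); _,n=pts(f)
def c(im):
    hsv=cv2.cvtColor(im,cv2.COLOR_RGB2HSV); o=[]
    for lo,hi in(((8,150,120),(18,255,255)),((172,120,100),(179,255,255))):
        m=cv2.inRange(hsv,lo,hi); m[:,:240]=0; m[:,340:]=0; m[:180]=0; m[216:]=0
        v,u=np.nonzero(m); o.append((u.mean().round(2),v.max(),v.mean().round(2),len(u)))
    return o
print(c(cv2.imread('pics/top0.png')[...,::-1].copy()),c(f['image']))
W=ray_plane(f,n,.1); print('mm/px',(W[180,290]-W[200,290])[0]*50)
o=r.get_obs(); print(np.round(o['tcp_pos'],4),np.round(o['contact_force'],1),o['gripper_force'],o['clock'])
E
python3 e.py
```

```text
[(np.float64(263.13), np.int64(204), np.float64(197.26), 150), (np.float64(310.5), np.int64(200), np.float64(194.0), 2)] [(np.float64(263.03), np.int64(202), np.float64(196.16), 131), (np.float64(309.0), np.int64(194), np.float64(194.0), 1)]
mm/px 3.157011749467192
[ 0.4745 -0.1379  0.1761] [-1.4  0.9  7. ] 3.796376221580431 10.25
```

Request:
step_arm(
  moves=[
    [-1,0,0,0,0,0,0],
    [-2,0,0.2,0,0,0,0],
    [-3,0,0.5,0,0,0,0],
    [-4,0,0.7,0,0,0,0],
    [-5,0,1,0,0,0,0],
    [-5.8,0,1.2,0,0,0,0],
  ],
)

```text
clock: 10.85
tcp_pos: [0.4801, -0.1378, 0.1762]
orientation: [-0.036, 2.892, 0.004]
contact_force: [-1.4, -1.0, 7.4]
grip_width: -0.0
gripper_force: 3.7
```

Request:
step_arm(
  moves=[
    [-1,0,0.2,0,0,0,0],
    [-2,0,0.5,0,0,0,0],
    [-3,0,0.75,0,0,0,0],
    [-4,0,1,0,0,0,0],
  ],
)

```text
clock: 11.25
tcp_pos: [0.4842, -0.1378, 0.1762]
orientation: [-0.036, 2.892, 0.004]
contact_force: [-2.8, -0.6, 7.8]
grip_width: -0.0001
gripper_force: 3.7
```

```bash
python3 e.py
```

```text
e.py:7: RuntimeWarning: Mean of empty slice.
  v,u=np.nonzero(m); o.append((u.mean().round(2),v.max(),v.mean().round(2),len(u)))
  ret = ret.dtype.type(ret / rcount)
Traceback (most recent call last):
  File "e.py", line 9, in <module>
    print(c(cv2.imread('pics/top0.png')[...,::-1].copy()),c(f['image']))
                                                          ~^^^^^^^^^^^^
  File "e.py", line 7, in c
    v,u=np.nonzero(m); o.append((u.mean().round(2),v.max(),v.mean().round(2),len(u)))
                                                   ~~~~~^^
ValueError: zero-size array to reduction operation maximum which has no identity
```

Request:
step_arm(
  moves=[
    [-1,0,0.25,0,0,0,0],
    [-2,0,0.5,0,0,0,0],
    [-3,0,0.75,0,0,0,0],
    [-4,0,1,0,0,0,0],
  ],
)

```text
clock: 11.7
tcp_pos: [0.4883, -0.1377, 0.1763]
orientation: [-0.036, 2.892, 0.004]
contact_force: [-2.1, -1.6, 7.1]
grip_width: 0.0002
gripper_force: 3.7
```

Request:
step_arm(
  moves=[
    [-1,0,0.25,0,0,0,0],
    [-2,0,0.5,0,0,0,0],
    [-3,0,0.75,0,0,0,0],
    [-4,0,1,0,0,0,0],
  ],
)

```text
clock: 12.1
tcp_pos: [0.4924, -0.1376, 0.1763]
orientation: [-0.036, 2.892, 0.004]
contact_force: [-2.8, 0.1, 6.4]
grip_width: -0.0002
gripper_force: 3.7
```

```bash
sed -i "s/,((172.*255))):/,):/" e.py; python3 e.py
```

```text
[(np.float64(263.13), np.int64(204), np.float64(197.26), 150)] [(np.float64(262.76), np.int64(197), np.float64(193.33), 70)]
mm/px 3.157011749467192
[ 0.4926 -0.1376  0.1764] [-2.1 -2.3  6.9] 3.6001397244399413 12.15
```

The drawer is following the finger: about 7 px, or 23 mm, against 25 mm commanded. The load is steady at about 7 N.

Request:
step_arm(
  moves=[
    [-1.4,0,0.35,0,0,0,0],
    [-2.9,0,0.75,0,0,0,0],
    [-4.3,0,1.1,0,0,0,0],
    [-5.8,0,1.5,0,0,0,0],
    [-7.3,0,1.85,0,0,0,0],
    [-8.7,0,2.2,0,0,0,0],
    [-10.2,0,2.6,0,0,0,0],
    [-11.6,0,2.95,0,0,0,0],
  ],
)

```text
clock: 12.95
tcp_pos: [0.5044, -0.1374, 0.1763]
orientation: [-0.036, 2.892, 0.004]
contact_force: [-2.3, -0.1, 7.1]
grip_width: 0.0003
gripper_force: 3.6
```

Request:
step_arm(
  moves=[
    [-1.4,0,0.35,0,0,0,0],
    [-2.9,0,0.75,0,0,0,0],
    [-4.3,0,1.1,0,0,0,0],
    [-5.8,0,1.5,0,0,0,0],
    [-7.3,0,1.85,0,0,0,0],
    [-8.7,0,2.2,0,0,0,0],
    [-10.2,0,2.6,0,0,0,0],
    [-11.6,0,2.95,0,0,0,0],
  ],
)

```text
clock: 13.75
tcp_pos: [0.5164, -0.1372, 0.1763]
orientation: [-0.036, 2.892, 0.004]
contact_force: [-2.7, -0.9, 6.8]
grip_width: 0.0002
gripper_force: 3.6
```

Request:
step_arm(
  moves=[
    [-0.7,0,0.2,0,0,0,0],
    [-1.5,0,0.4,0,0,0,0],
    [-2.2,0,0.55,0,0,0,0],
    [-3,0,0.75,0,0,0,0],
  ],
)

```text
clock: 14.15
tcp_pos: [0.5194, -0.1371, 0.1764]
orientation: [-0.036, 2.892, 0.004]
contact_force: [-2.3, -0.2, 7.3]
grip_width: -0.0
gripper_force: 3.6
```

Request:
step_arm(
  moves=[
    [-0.7,0,0.2,0,0,0,0],
    [-1.5,0,0.4,0,0,0,0],
    [-2.2,0,0.55,0,0,0,0],
    [-3,0,0.75,0,0,0,0],
  ],
)

```text
clock: 14.55
tcp_pos: [0.5225, -0.1371, 0.1764]
orientation: [-0.036, 2.892, 0.004]
contact_force: [-2.7, -0.3, 7.2]
grip_width: -0.0001
gripper_force: 3.6
```

Request:
step_arm(
  moves=[
    [-0.5,0,0.12,0,0,0,0],
    [-1,0,0.25,0,0,0,0],
    [-1.5,0,0.37,0,0,0,0],
  ],
)

```text
clock: 14.85
tcp_pos: [0.524, -0.1371, 0.1764]
orientation: [-0.036, 2.892, 0.004]
contact_force: [-2.2, -0.4, 6.6]
grip_width: -0.0002
gripper_force: 3.6
```

Request:
step_arm(
  moves=[
    [-0.5,0,0.12,0,0,0,0],
    [-1,0,0.25,0,0,0,0],
    [-1.5,0,0.37,0,0,0,0],
  ],
)

```text
clock: 15.15
tcp_pos: [0.5256, -0.137, 0.1764]
orientation: [-0.036, 2.892, 0.004]
contact_force: [-2.1, -0.9, 7.0]
grip_width: -0.0
gripper_force: 3.6
```

Request:
step_arm(
  moves=[
    [-0.5,0,0.12,0,0,0,0],
    [-1,0,0.25,0,0,0,0],
    [-1,0,0.25,0,0,0,0],
  ],
)

```text
clock: 15.45
tcp_pos: [0.5267, -0.137, 0.1764]
orientation: [-0.036, 2.891, 0.004]
contact_force: [-2.3, -1.0, 5.6]
grip_width: -0.0
gripper_force: 3.5
```

Request:
step_arm(
  moves=[
    [-0.5,0,0.12,0,0,0,0],
    [-1,0,0.25,0,0,0,0],
    [-1,0,0.25,0,0,0,0],
  ],
)

```text
clock: 15.75
tcp_pos: [0.5277, -0.137, 0.1764]
orientation: [-0.036, 2.891, 0.004]
contact_force: [-2.5, -0.2, 7.0]
grip_width: -0.0002
gripper_force: 3.5
```

Request:
step_arm(
  moves=[
    [-0.5,0,0.12,0,0,0,0],
    [-1,0,0.25,0,0,0,0],
    [-1,0,0.25,0,0,0,0],
  ],
)

```text
clock: 16.05
tcp_pos: [0.5288, -0.137, 0.1765]
orientation: [-0.036, 2.891, 0.004]
contact_force: [-1.5, -0.8, 6.7]
grip_width: -0.0004
gripper_force: 3.5
```

Request:
step_arm(
  moves=[
    [-0.5,0,0.12,0,0,0,0],
    [-1,0,0.25,0,0,0,0],
    [-1,0,0.25,0,0,0,0],
  ],
)

```text
clock: 16.35
tcp_pos: [0.5298, -0.137, 0.1765]
orientation: [-0.036, 2.891, 0.004]
contact_force: [-1.1, -1.5, 6.1]
grip_width: -0.0004
gripper_force: 3.5
```

Request:
step_arm(
  moves=[
    [-0.5,0,0.12,0,0,0,0],
    [-1,0,0.25,0,0,0,0],
    [-1,0,0.25,0,0,0,0],
  ],
)

```text
clock: 16.65
tcp_pos: [0.5308, -0.137, 0.1765]
orientation: [-0.036, 2.891, 0.004]
contact_force: [-2.1, -1.5, 7.4]
grip_width: -0.0001
gripper_force: 3.5
```

```bash
sed -i 's/c4.png/c5.png/' d.py; python3 d.py|tail -14
```

```text
[-0.024  1.     0.005]
 [-0.247 -0.001 -0.969]] [-0.24633943  0.23667273  0.47874682  2.1203923  -0.30097142  0.58544748
  2.03590238] [-2.07605088 -1.52452827  7.37702737]
tcp [ 0.5308 -0.137   0.1765] F [-2.08 -1.52  7.38] t 16.65
shift mm [ 62.8   0.7 -40.3] turn [-0.0007 -0.0001 -0.0003]
0.49 5 0.4961
0.51 5 0.4201
0.52 1 0.315
0.54 1 0.1785
0.56 10 0.1831
0.57 24 0.1885
0.58 15 0.1889
0.59 8 0.1887
max x [0.5929087  0.59312955 0.59362918]
```

View pics/c5.png

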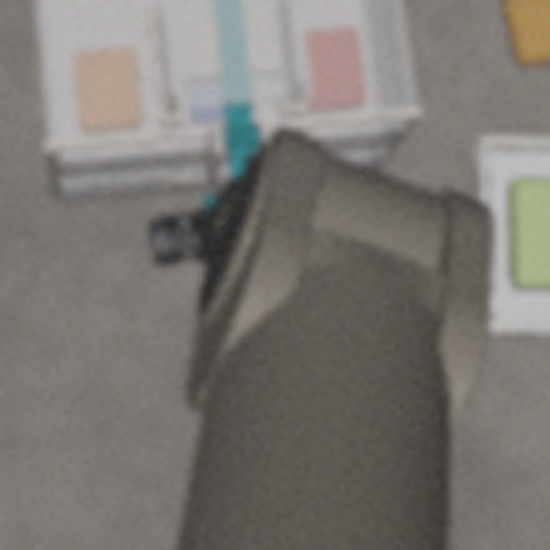

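The drawer front is nearly flush, with its front edge at about (150,145) close to the organiser front. I'll push on to the home stop.

Request:
step_arm(
  moves=[
    [-0.5,0,0.12,0,0,0,0],
    [-1,0,0.25,0,0,0,0],
    [-1,0,0.25,0,0,0,0],
  ],
)

```text
clock: 17.0
tcp_pos: [0.5311, -0.1369, 0.1761]
orientation: [-0.035, 2.893, 0.004]
contact_force: [-4.5, -0.6, 7.6]
grip_width: -0.0001
gripper_force: 4.1
```

Request:
step_arm(
  moves=[
    [-0.5,0,0.12,0,0,0,0],
    [-1,0,0.25,0,0,0,0],
    [-1,0,0.25,0,0,0,0],
  ],
)

```text
clock: 17.3
tcp_pos: [0.5312, -0.1369, 0.1757]
orientation: [-0.035, 2.895, 0.004]
contact_force: [-5.9, -0.4, 8.5]
grip_width: -0.0
gripper_force: 4.6
```

Request:
step_arm(
  moves=[
    [-0.5,0,0.12,0,0,0,0],
    [-1,0,0.25,0,0,0,0],
    [-1,0,0.25,0,0,0,0],
  ],
)

```text
clock: 17.6
tcp_pos: [0.5314, -0.1369, 0.1753]
orientation: [-0.035, 2.896, 0.005]
contact_force: [-8.2, -1.4, 8.0]
grip_width: 0.0001
gripper_force: 5.2
```

The force along x climbs while x holds at 0.531, so the drawer is at its home stop after 64 mm of travel. Now I'll relax the push and lift.

Request:
step_arm(
  moves=[
    [1,0,-0.25,0,0,0,0],
    [1.5,0,-0.4,0,0,0,0],
    [1,0,-2.4,0,0,0,0],
    [0.5,0,-4.3,0,0,0,0],
    [0,0,-6.3,0,0,0,0],
    [-0.5,0,-8.2,0,0,0,0],
    [-1,0,-10.2,0,0,0,0],
    [-1.4,0,-12,0,0,0,0],
  ],
)

```text
clock: 18.4
tcp_pos: [0.5322, -0.1362, 0.1882]
orientation: [-0.037, 2.892, 0.004]
contact_force: [-3.1, -2.6, 2.3]
grip_width: -0.0002
gripper_force: 1.6
```

Request:
step_arm(
  moves=[
    [-0.5,0,-2,0,0,0,0],
    [-1,0,-4,0,0,0,0],
    [-2,0,-8,0,0,0,0],
    [-4,0,-16,0,0,0,0],
    [-8,0,-32,0,0,0,0],
    [-10,0,-40,0,0,0,0],
  ],
)

```text
clock: 19.0
tcp_pos: [0.5332, -0.1365, 0.2314]
orientation: [-0.036, 2.889, 0.004]
contact_force: [-0.3, 1.0, 0.2]
grip_width: -0.0001
gripper_force: 0.0
```

Request:
step_arm(
  moves=[
    [0,40,-10,0,0,0,0],
    [0,80,-20,0,0,0,0],
    [0,120,-20,0,0,0,0],
    [0,160,-20,0,0,0,0],
    [0,200,-20,0,0,0,0],
    [0,200,-20,0,0,0,0],
    [0,200,-20,0,0,0,0],
  ],
)

```text
clock: 19.7
tcp_pos: [0.5223, 0.0645, 0.2492]
orientation: [-0.04, 2.891, 0.005]
contact_force: [0.4, -0.8, 0.1]
grip_width: 0.0002
gripper_force: 0.0
```

```bash
cat > g.py <<'E'
from h import *
o=r.get_obs(); print(o['tcp_pos'],o['contact_force'],o['clock'])
f=r.grab_frame('top'); P,n=pts(f); W=ray_plane(f,n,.188)
m=(teal(f)>0)&(P[...,2]>.16)&(P[...,2]<.22); q=P[m&(P[...,0]<.535)]
print('pad',[np.percentile(W[m][:,0],2), W[m][:,0].min()],q[:,2].mean(),np.polyfit(q[:,0],q[:,2],1)[0])
cv2.imwrite('pics/end.png',cv2.resize(f['image'][110:250,230:400,::-1],None,fx=4,fy=4,interpolation=cv2.INTER_CUBIC))
E
python3 g.py
```

```text
[0.52234928 0.06447065 0.24917114] [ 0.39113772 -0.80693026  0.05284522] 19.7
pad [np.float64(0.49955183487435156), np.float64(0.4984259115874855)] 0.18688130009376772 -0.0022774293605904864
```

View pics/end.png

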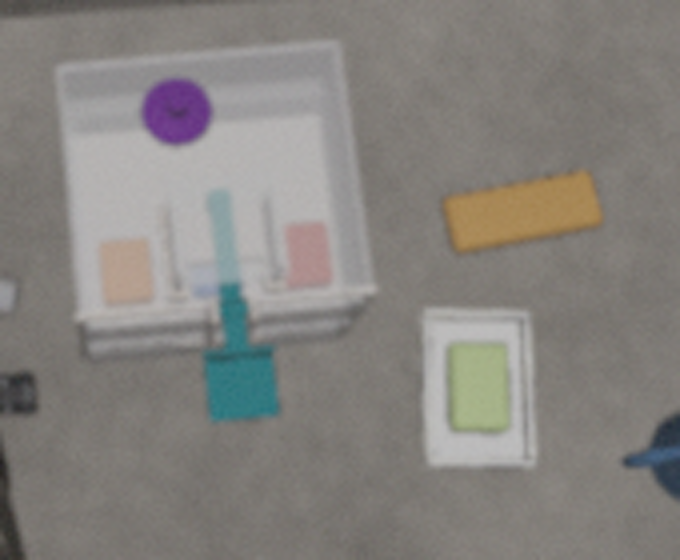

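The drawer is shut. The pad, at about (243,385), sits level at 0.187 with its front edge moved about 63 mm. The neighbouring items are where they were and the robot is clear, so I'm handing in.

```bash
python3 -c "
from bench import r
print(r.hand_in())"
```

```text
the job is handed in; nothing more can be done
None
```

I pressed the tab, pushed the drawer about 64 mm to its home stop and let go. The pad is back level, so the hook should be down behind the keeper. Measured forces peaked at about 12 N, nothing else was seen to move, and I handed in at about 20 s; the hand-in returned no verdict.

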